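Pull the yellow plug from the honey bottling manifold

TASK

Open the port with the yellow plug on the honey bottling manifold: take the red-handled puller from its holder, lower its key into the yellow plug's slot, screw it in by a quarter turn (either way), and pull the plug straight up out of its port. Keep it upright, set it down standing in the blue tray and only then let go, leaving the puller standing turned in it. Leave the green plug seated.

Things in the scene. Friction and masses are not known exactly. Their poses are not given: they have to be found in the camera images.
- puller_grip (a point): Loose puller, 0.2 kg: red handle bar 70 (x) x 26 (y) x 30 (z) mm, this point its centre, z up. On the axis below: 12 mm rod; dark collar, 60 mm diameter, 60 to 66 mm down; key, a bar 40 mm long along x, 10 mm wide, 86 to 94 mm down. Starts upright, key hanging in a fixed grey tube (74 mm outside, 56 inside, 45 high) whose rim carries the collar. Lift 30 mm or more to clear it.
- yellow_plug_top (a point): Centre of the top face of the yellow plug's square cap (84 x 84 x 10 mm), z up; loose, 0.3 kg. Slot right through the cap: 53 mm along x, 22 mm along y, over a cavity where the key turns freely. Collar resting on cap: handle centre 66 mm above this point; key turned and drawn up under the cap: 76 mm. Below the cap a black body, 60 to 66 mm diameter, hangs loosely 38 mm down in its port.
- green_plug_top (a point): Bystander: a plug like the yellow one but with a green cap, in the other port; this point is the centre of its cap's top face. Both caps rest on one fixed aluminium manifold block, 130 x 230 mm, 55 mm high, with two 72 mm ports 130 mm apart; which plug is in which port varies.
- tray_in (a point): Centre of the inner floor of the fixed blue tray, 180 x 180 mm outside, walls 5 mm thick and 22 mm high; z up. A plug standing in it has its cap's top 48 mm above this point; the cap may overhang the walls.

How it is judged:
On the way, in this order (a step that is already met when the one before it is completed fails the run):
1. the puller's key is in the yellow plug, under the cap, its handle along the slot, the plug still in its port (z of puller_grip in the frame of yellow_plug_top below 0.079 m and x of puller_grip in the frame of yellow_plug_top between -0.015 and 0.015 m and y of puller_grip in the frame of yellow_plug_top between -0.015 and 0.015 m and angle between the x axis of puller_grip and the x axis of yellow_plug_top, either way round below 0.5 rad and distance of yellow_plug_top from where it was at the start of the episode below 0.015 m), for 0.1 s.
2. the puller is turned across the slot by about a quarter turn, the plug still in its port (z of puller_grip in the frame of yellow_plug_top below 0.079 m and x of puller_grip in the frame of yellow_plug_top between -0.015 and 0.015 m and y of puller_grip in the frame of yellow_plug_top between -0.015 and 0.015 m and angle between the x axis of puller_grip and the x axis of yellow_plug_top, either way round above 0.9 rad and distance of yellow_plug_top from where it was at the start of the episode below 0.02 m), for 0.1 s.
3. the plug is drawn straight up clear of its port on the puller, upright (z of puller_grip in the frame of yellow_plug_top below 0.079 m and x of puller_grip in the frame of yellow_plug_top between -0.015 and 0.015 m and y of puller_grip in the frame of yellow_plug_top between -0.015 and 0.015 m and angle between the x axis of puller_grip and the x axis of yellow_plug_top, either way round above 0.9 rad and height (world z) of yellow_plug_top above 0.112 m and angle between yellow_plug_top's own z axis and vertical below 0.25 rad), for 0.1 s.
4. the plug stands in the tray while the puller is still held (x of yellow_plug_top in the frame of tray_in between -0.065 and 0.065 m and y of yellow_plug_top in the frame of tray_in between -0.065 and 0.065 m and z of yellow_plug_top in the frame of tray_in below 0.054 m and angle between yellow_plug_top's own z axis and vertical below 0.12 rad and z of puller_grip in the frame of yellow_plug_top below 0.079 m and x of puller_grip in the frame of yellow_plug_top between -0.015 and 0.015 m and y of puller_grip in the frame of yellow_plug_top between -0.015 and 0.015 m and contact force between the fingers and anything else above 1 N), for 0.1 s.
At the end, for the whole second after the job is handed in: The yellow plug stands in the tray (centre within 65 mm of the tray's centre along each of its sides, tilted less than 7 degrees), the puller still stands in it, turned more than 52 degrees across the slot and tilted less than 11 degrees, and the green plug is within 15 mm of its start (x of yellow_plug_top in the frame of tray_in between -0.065 and 0.065 m and y of yellow_plug_top in the frame of tray_in between -0.065 and 0.065 m and z of yellow_plug_top in the frame of tray_in below 0.054 m and angle between yellow_plug_top's own z axis and vertical below 0.12 rad and z of puller_grip in the frame of yellow_plug_top below 0.079 m and x of puller_grip in the frame of yellow_plug_top between -0.015 and 0.015 m and y of puller_grip in the frame of yellow_plug_top between -0.015 and 0.015 m and angle between the x axis of puller_grip and the x axis of yellow_plug_top, either way round above 0.9 rad and angle between puller_grip's own z axis and vertical below 0.2 rad and distance of green_plug_top from where it was at the start of the episode below 0.015 m); the robot touches nothing.
It fails at once if the green plug is moved more than 15 mm (distance of green_plug_top from where it was at the start of the episode above 0.015 m).
It fails at once if the yellow plug tips more than 26 degrees (angle between yellow_plug_top's own z axis and vertical above 0.45 rad).
It also fails if it takes over 59 s, if anything falls off the work surface, if the arm or the gripper's body presses on something with over 40 N, if the wrist force passes 120 N, or if a joint passes its speed limit or range.

ROBOT

A 6-joint arm with a two-finger parallel gripper is mounted at the origin on the work surface. World frame = base frame: x ahead of the robot, y to its left, z up, the work surface at z = 0. Lengths are in m, angles in rad, forces in N, time in s.
With the tool pointing down it reaches from about 0.35 to 0.8 m from the base axis. Payload 7.3 kg.
Tool frame: the origin (TCP) lies between the finger pads; the fingertips stand 14 mm ahead of it and the grasp point (between the pads) lies 5 mm behind it (r.tips_ahead is the distance from the TCP to the fingertips, in m); z points along the fingers, y is the direction in which the jaws open and shut (so a half turn about z gives the same grasp; the last joint's range is limited). The gripper opens to 85 mm and grips with 20 to 120 N. Pads are 22 mm wide; open, the fingers measure 114 mm over their backs; the gripper's body (76 mm by 85 mm) begins 54 mm behind the grasp point. The pads swing forward as they close: fully open they stand 13 mm farther back than shut.
Start: joints at [1.113, 0.342, 1.524, -0, 1.275, -0.146], TCP at [0.161, 0.5, 0.245] pointing down, gripper open.
Joint ranges: [-2.53, 2.53], [-0.77, 2.02], [0.04, 2.7], [-1, 4.14], [0.28, 2.66], [-3.11, 3.11]. Speed limits (rad/s): [2.57, 2.57, 3.14, 3.14, 3.14, 3.14].

INTERFACE

Orientations are given as a rotation vector (axis times angle).
In Python, from plant import r gives the robot as it stands.
- The arm moves only by the tool carry_out, never from a script. Its argument "deltas" is a list of rows, each an object with "dp": the shift along the tool's x, y, z in m, a list of three; "spin": the turn about the tool's z in rad; "jaw": the gripper command: -1 is shut, 1 is fully open, values between are in proportion. In form: [{"dp": [x, y, z], "spin": spin, "jaw": jaw}, ...]. A call has 1 to 8 rows; each row is the pose to reach, as a shift and turn from the pose commanded when the call began, along the tool's axes at that moment; what a row does not reach only later rows make up. A row lasts 1/10 s, in which the tool goes at most 50 mm and 8.59 degrees, less where a joint would pass 70% of its speed; a pose out of reach is approached as far as the arm can. A call with a gripper value outside its range is refused whole. The fingers move at their own pace and stop on an object; the grip force is fixed at half the most. Time passes only in rows, so rows that repeat a pose let the fingers close. It gives the time, the measured TCP pose, the force and the opening at its end, in the units of the state.
- r.get_state(): the state, without advancing time (a new reading comes with each control period).
- r.get_image(name): name is "scene" or "side" or "wrist"; returns a dict with "frame" (480x640x3 uint8, blue, green, red), "fx", "fy", "cx", "cy" (pixels), "k1" (the pictures are not rectified: a ray, as slopes to the right and down, at radius r is drawn at 1 + k1 r^2 times it, then the intrinsics apply), "eye" and "attitude" of the camera in the world; the wrist camera has in their place "tool_from_camera" (4x4, takes a point from camera to tool coordinates, whose origin is the TCP and whose axes are the flange's). Camera axes: x right, y down, z forward; pixel columns grow to the right and rows downward; lengths in m; the calibration is good to about 2 mm. A picture is of the moment at which its call begins: read the wrist's pose just before it. There is no depth.
- r.sign_off(): hands the job in, once; it reports no verdict.
The state is a dict: "clock": time; "joints": joint angles; "qvel": joint speeds; "tau": joint torques, N m; "position": TCP position; "ee_rot": TCP orientation; "wrist_force": force on the tool from outside, world axes, zero at the start; "wrist_torque": the same for the moment, N m; "grip_width": finger opening in m.
Only numpy, scipy, OpenCV 4.12 (cv2) and the standard library are available. Lean on these libraries where they do the work, as an engineer would, in place of code of your own. Each camera call takes 0.05 s, during which the arm holds its last target. There are 200 camera calls.

## Working session

There is one attempt and no reset: what is moved stays moved. The work goes in short steps, Python scripts to look and compute and a tool call to move; the robot and the scene stay as the last step left them, time stands still between calls to the robot, and variables do not carry over. Pictures are saved under pics/ and viewed, about 8 in all and at most 12, crops included, and the job is handed in when it is done.

Besides the shell and the picture viewer there is one more tool, called by a JSON object that holds its "name" and its "arguments", one argument or row to a line. carry_out: Moves the arm, as the interface text tells. Its arguments: {"type":"object","properties":{"deltas":{"type":"array"}},"required":["deltas"]}

```bash
mkdir -p pics; ls; python3 - <<'E'
from plant import r
import cv2, numpy as np
ims=[r.get_image(n) for n in("scene","side","wrist")]
for n,i in zip("abc",ims):
    cv2.imwrite(f"pics/{n}.png",i["frame"]); print({k:np.round(v,4).tolist() for k,v in i.items() if k!="frame"})
print(r.get_state(), r.tips_ahead)
cv2.imwrite("pics/ab.png",cv2.resize(np.hstack([ims[0]["frame"],ims[1]["frame"]]),(800,300)))
E
```

```text
pics
{'fx': 600.3525, 'fy': 600.3525, 'cx': 323.5251, 'cy': 242.0422, 'k1': 0.067, 'eye': [0.9853, 0.6544, 0.821], 'attitude': [-0.8003, -2.5554, 1.1171]}
{'fx': 484.218, 'fy': 484.218, 'cx': 314.9059, 'cy': 235.0225, 'k1': -0.0124, 'eye': [0.085, -0.5053, 0.7876], 'attitude': [-2.2545, 0.8497, -0.3485]}
{'fx': 381.5455, 'fy': 381.5455, 'cx': 314.2982, 'cy': 248.2841, 'k1': -0.075, 'tool_from_camera': [[-0.0009, -0.96, -0.2799, 0.0703], [1.0, -0.0007, -0.0008, -0.0004], [0.0006, -0.2799, 0.96, -0.1282], [0.0, 0.0, 0.0, 1.0]]}
{'clock': 0.15, 'joints': array([ 1.11301556e+00,  3.42571755e-01,  1.52477300e+00, -1.36192485e-05,
        1.27542943e+00, -1.45979950e-01]), 'qvel': array([-0.00070939, -0.00064672, -0.00507293, -0.00017061,  0.00118475,
       -0.00067237]), 'tau': array([ 1.91024425e-03, -4.33904922e+01, -2.46147859e+01, -2.96449552e-04,
        5.62289846e-03,  7.52807694e-06]), 'position': array([0.16090235, 0.49943883, 0.24478948]), 'ee_rot': array([-4.87735139e-01, -3.10315754e+00,  1.77790955e-03]), 'wrist_force': array([ 0.51531689,  0.43280065, -0.17487715]), 'wrist_torque': array([-0.0180533 , -0.00462867, -0.03866388]), 'grip_width': 0.0851888718986445} 0.014
```

View pics/a.png

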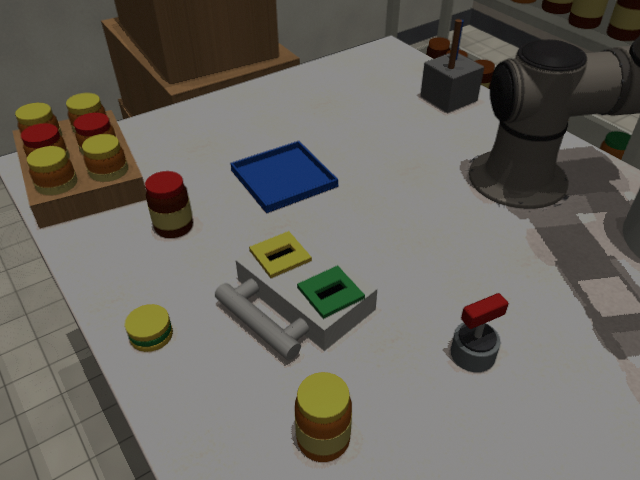

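View pics/b.png

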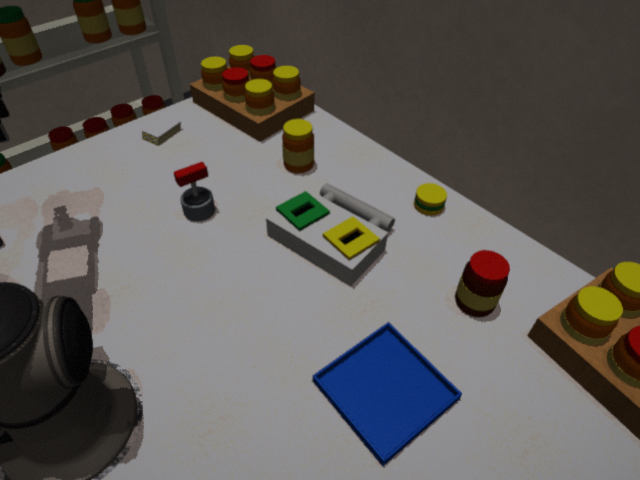

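```bash
cat > h.py <<'E'
import cv2, numpy as np
from scipy.spatial.transform import Rotation as R
from plant import r
def look(name):
    s=r.get_state(); im=r.get_image(name)
    if name=="wrist":
        A=R.from_rotvec(s["ee_rot"]).as_matrix(); T=im["tool_from_camera"]
        im["Rw"]=A@T[:3,:3]; im["o"]=s["position"]+A@T[:3,3]
    else: im["Rw"]=R.from_rotvec(im["attitude"]).as_matrix(); im["o"]=np.array(im["eye"])
    return im
def plane(im,px,z):
    K=np.array([[im["fx"],0,im["cx"]],[0,im["fy"],im["cy"]],[0,0,1]])
    n=cv2.undistortPoints(np.float64(px).reshape(-1,1,2),K,np.array([im["k1"],0,0,0.]),None,None,None,(3,50,1e-12))[:,0]
    d=np.c_[n,np.ones(len(n))]@im["Rw"].T
    return (im["o"]+d*((z-im["o"][2])/d[:,2])[:,None])[:,:2]
HUE=dict(yellow=(22,36),green=(50,75),red=(-6,6),blue=(105,130))
def blob(im,col,seed=None,smin=130,vmin=60):
    """largest (or nearest seed) contour of colour, pixels"""
    h=cv2.cvtColor(im["frame"],cv2.COLOR_BGR2HSV); H=h[...,0].astype(int); a,b=HUE[col]
    H=np.where(H>90+b,H-180,H) if a<0 else H
    m=((H>=a)&(H<=b)&(h[...,1]>smin)&(h[...,2]>vmin)).astype(np.uint8)
    cs=[c for c in cv2.findContours(m,cv2.RETR_EXTERNAL,cv2.CHAIN_APPROX_NONE)[0] if cv2.contourArea(c)>80]
    return max(cs,key=cv2.contourArea) if seed is None else min(cs,key=lambda c:np.linalg.norm(c[:,0].mean(0)-seed))
def rect(im,c,z):
    """min-area rectangle on plane z: centre, sides mm, angle deg"""
    (x,y),(w,hh),a=cv2.minAreaRect((plane(im,cv2.convexHull(c)[:,0],z)*1000).astype(np.float32))
    return np.round([x,y,w,hh,a],1)
E
python3 - <<'E'
from h import *
sd={"scene":dict(yellow=(280,253),green=(331,291),red=(485,311),blue=(284,176)),"side":dict(yellow=(351,237),green=(303,210),red=(191,173),blue=(387,390))}
for n in sd:
    im=look(n)
    for c,z in dict(yellow=.065,green=.065,red=.111,blue=.022).items():
        print(n,c,rect(im,blob(im,c,sd[n][c],100,40),z))
E
```

```text
Traceback (most recent call last):
  File "h.py", line 26, in rect
    (x,y),(w,hh),a=cv2.minAreaRect((plane(im,cv2.convexHull(c)[:,0],z)*1000).astype(np.float32))
                                    ~~~~~^^^^^^^^^^^^^^^^^^^^^^^^^^^^^
  File "h.py", line 13, in plane
    n=cv2.undistortPoints(np.float64(px).reshape(-1,1,2),K,np.array([im["k1"],0,0,0.]),None,None,None,(3,50,1e-12))[:,0]
      ~~~~~~~~~~~~~~~~~~~^^^^^^^^^^^^^^^^^^^^^^^^^^^^^^^^^^^^^^^^^^^^^^^^^^^^^^^^^^^^^^^^^^^^^^^^^^^^^^^^^^^^^^^^^^
cv2.error: OpenCV(4.12.0) :-1: error: (-5:Bad argument) in function 'undistortPoints'
> Overload resolution failed:
>  - undistortPoints() takes at most 6 arguments (7 given)
>  - undistortPoints() takes at most 6 arguments (7 given)
```

```bash
sed -i 's/,None,None,None,(3,50,1e-12))/)/' h.py
cat > m.py <<'E'
from h import *
sd={"scene":dict(yellow=(280,253),green=(331,291),red=(485,311),blue=(284,176)),"side":dict(yellow=(351,237),green=(303,210),red=(191,173),blue=(387,390))}
for n in sd:
    im=look(n)
    for c,z in dict(yellow=.065,green=.065,red=.111,blue=.022).items():
        print(n,c,rect(im,blob(im,c,sd[n][c],100,40),z))
E
python3 m.py
```

```text
scene yellow [601.5 -37.4  91.5  87.5  86.9]
scene green [577.8  89.6  87.4  84.   87.6]
scene red [431.  292.5  40.   85.   82.8]
scene blue [ 439.  -289.7  200.6  188.3   85.8]
side yellow [596.7 -45.   90.   88.1  86.9]
side green [574.5  84.1  85.2  86.3  87.7]
side red [434.1 293.9  53.8  74.   81.3]
side blue [ 428.4 -303.9  181.7  184.3   86.2]
```

{"name": "carry_out", "arguments": {
  "deltas": [
    {"dp": [-0.321,-0.113,0],"spin": -0.19,"jaw": 1},
    {"dp": [-0.321,-0.113,0],"spin": -0.19,"jaw": 1},
    {"dp": [-0.321,-0.113,0],"spin": -0.19,"jaw": 1},
    {"dp": [-0.321,-0.113,0],"spin": -0.19,"jaw": 1},
    {"dp": [-0.321,-0.113,0],"spin": -0.19,"jaw": 1},
    {"dp": [-0.321,-0.113,0],"spin": -0.19,"jaw": 1},
    {"dp": [-0.321,-0.113,0],"spin": -0.19,"jaw": 1},
    {"dp": [-0.321,-0.113,0],"spin": -0.19,"jaw": 1}
  ]
}}

```text
clock: 1.1
position: [0.4358, 0.2903, 0.245]
ee_rot: [0.2, 3.134, -0.001]
wrist_force: [-0.3, 0.6, -0.4]
grip_width: 0.0852
```

```bash
cat >> h.py <<'E'
def pose():
    s=r.get_state(); A=R.from_rotvec(s["ee_rot"]).as_matrix()
    return s["position"],np.degrees(np.arctan2(A[1,0],A[0,0])),A,s
def todo(xyz):
    p,a,A,s=pose(); print("tcp",p.round(4),"xang",a.round(1),"joints",s["joints"].round(2),"F",s["wrist_force"].round(1),"w",round(s["grip_width"],4),"t",s["clock"]); 
    print("dp to",xyz,(A.T@(np.array(xyz)-p)).round(4))
E
python3 - <<'E'
from h import *
im=look("wrist"); cv2.imwrite("pics/w1.png",im["frame"])
for z in(.126,.111): print(rect(im,blob(im,"red"),z))
todo([.432,.293,.106])
E
```

```text
[420.  294.1  24.1  43.9  81.5]
[423.3 293.8  25.5  46.5  81.5]
tcp [0.4336 0.2919 0.2449] xang 172.8 joints [ 0.45  0.34  1.53 -0.    1.27 -1.  ] F [-0.1 -0.  -1.3] w 0.0853 t 1.15
dp to [0.432, 0.293, 0.106] [0.0017 0.0009 0.1389]
```

View pics/w1.png

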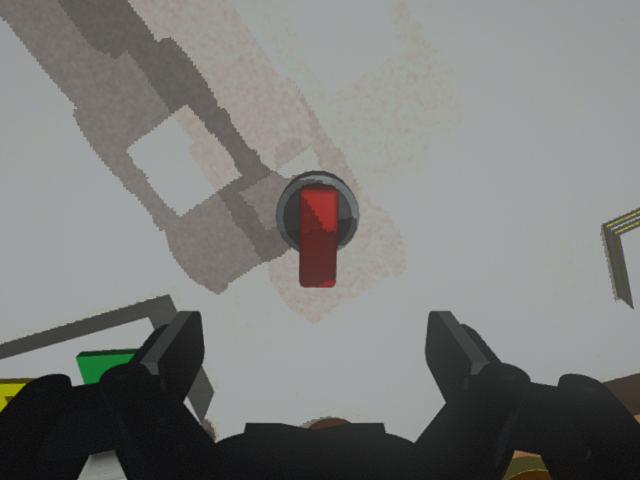

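```bash
python3 - <<'E'
from h import *
im=look("wrist"); c=blob(im,"red",(318,235),100,20); print(cv2.boundingRect(c))
for z in(.126,.111): print(rect(im,c,z))
print(plane(im,[[299,287],[337,287],[300,190],[337,190]],.126))
todo([.432,.293,.106])
E
```

```text
(298, 189, 38, 102)
[430.6 293.   24.6  70.2  82. ]
[434.6 292.5  26.1  74.4  82. ]
[[0.46158566 0.27690012]
 [0.46494029 0.30312578]
 [0.39497802 0.28683139]
 [0.39800997 0.31057879]]
tcp [0.4323 0.293  0.245 ] xang 172.9 joints [ 0.45  0.34  1.53  0.    1.27 -1.  ] F [-0.8  0.7 -0.1] w 0.0851 t 1.2
dp to [0.432, 0.293, 0.106] [ 1.00e-04 -0.00e+00  1.39e-01]
```

{"name": "carry_out", "arguments": {
  "deltas": [
    {"dp": [0.001,0,0.05],"spin": 0.01,"jaw": 1},
    {"dp": [0.001,0,0.1],"spin": 0.01,"jaw": 1},
    {"dp": [0.001,0,0.139],"spin": 0.01,"jaw": 1},
    {"dp": [0.001,0,0.139],"spin": 0.01,"jaw": 1},
    {"dp": [0.001,0,0.139],"spin": 0.01,"jaw": -1},
    {"dp": [0.001,0,0.139],"spin": 0.01,"jaw": -1},
    {"dp": [0.001,0,0.139],"spin": 0.01,"jaw": -1},
    {"dp": [0.001,0,0.139],"spin": 0.01,"jaw": -1}
  ]
}}

```text
clock: 2.0
position: [0.4316, 0.2943, 0.108]
ee_rot: [0.207, 3.132, 0.003]
wrist_force: [1.0, -0.6, 0.9]
grip_width: 0.0279
```

{"name": "carry_out", "arguments": {
  "deltas": [
    {"dp": [0,0,0],"spin": 0,"jaw": -1},
    {"dp": [0,0,0],"spin": 0,"jaw": -1},
    {"dp": [0,0,0],"spin": 0,"jaw": -1}
  ]
}}

```text
clock: 2.3
position: [0.4316, 0.2942, 0.1079]
ee_rot: [0.207, 3.133, 0.003]
wrist_force: [-1.3, -0.2, 7.4]
grip_width: 0.0252
```

```bash
python3 - <<'E'
from h import *
todo([.54,.0,.245])
E
```

```text
tcp [0.4316 0.2942 0.1079] xang 172.4 joints [ 0.45  0.49  1.72  0.    0.93 -0.99] F [-1.3 -0.2  7.4] w 0.0252 t 2.3
dp to [0.54, 0.0, 0.245] [-0.1465 -0.2771 -0.1373]
```

{"name": "carry_out", "arguments": {
  "deltas": [
    {"dp": [0,0,-0.05],"spin": 0,"jaw": -1},
    {"dp": [0,0,-0.1],"spin": 0,"jaw": -1},
    {"dp": [-0.03,-0.03,-0.137],"spin": 0,"jaw": -1},
    {"dp": [-0.065,-0.065,-0.137],"spin": 0,"jaw": -1},
    {"dp": [-0.1,-0.1,-0.137],"spin": 0,"jaw": -1},
    {"dp": [-0.135,-0.135,-0.137],"spin": 0,"jaw": -1},
    {"dp": [-0.17,-0.17,-0.137],"spin": 0,"jaw": -1},
    {"dp": [-0.2,-0.2,-0.137],"spin": 0,"jaw": -1}
  ]
}}

```text
clock: 3.1
position: [0.6038, 0.067, 0.2435]
ee_rot: [0.208, 3.135, 0.0]
wrist_force: [0.5, 0.4, -2.1]
grip_width: 0.0251
```

{"name": "carry_out", "arguments": {
  "deltas": [
    {"dp": [-0.03,-0.03,0],"spin": 0,"jaw": -1},
    {"dp": [-0.06,-0.065,0],"spin": 0,"jaw": -1},
    {"dp": [-0.09,-0.098,0],"spin": 0,"jaw": -1},
    {"dp": [-0.09,-0.098,0],"spin": 0,"jaw": -1},
    {"dp": [-0.09,-0.098,0],"spin": 0,"jaw": -1},
    {"dp": [-0.09,-0.098,0],"spin": 0,"jaw": -1}
  ]
}}

```text
clock: 3.7
position: [0.6787, -0.0389, 0.2433]
ee_rot: [-0.206, -3.134, -0.001]
wrist_force: [-1.1, 0.5, -2.8]
grip_width: 0.0254
```

```bash
python3 - <<'E'
from h import *
todo([.599,-.041,.245])
im=look("wrist"); cv2.imwrite("pics/w2.png",im["frame"])
for c in("yellow","green"): b=blob(im,c,None,100,40); print(cv2.boundingRect(b),rect(im,b,.065))
E
```

```text
tcp [ 0.6787 -0.0389  0.2433] xang 172.5 joints [-0.17  0.64  1.03  0.    1.47 -1.61] F [-1.1  0.5 -2.8] w 0.0254 t 3.7
dp to [0.599, -0.041, 0.245] [ 0.0788 -0.0125 -0.0017]
(237, 67, 117, 120) [599.8 -42.4  83.6  83.8  86.9]
(403, 15, 111, 122) [577.5  85.2  83.7  83.5  88. ]
```

View pics/w2.png

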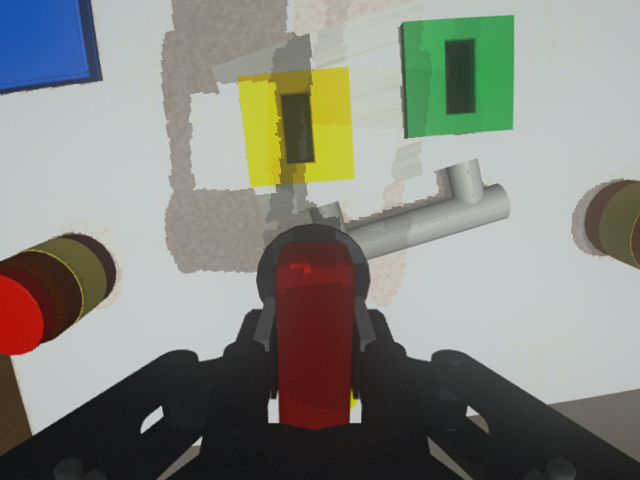

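{"name": "carry_out", "arguments": {
  "deltas": [
    {"dp": [0.04,-0.007,0],"spin": -0.077,"jaw": -1},
    {"dp": [0.078,-0.014,0],"spin": -0.077,"jaw": -1},
    {"dp": [0.078,-0.014,0.03],"spin": -0.077,"jaw": -1},
    {"dp": [0.078,-0.014,0.055],"spin": -0.077,"jaw": -1},
    {"dp": [0.078,-0.014,0.055],"spin": -0.077,"jaw": -1},
    {"dp": [0.078,-0.014,0.055],"spin": -0.077,"jaw": -1}
  ]
}}

```text
clock: 4.35
position: [0.6001, -0.0425, 0.1892]
ee_rot: [0.084, 3.14, 0.0]
wrist_force: [0.4, -0.2, -1.8]
grip_width: 0.0251
```

```bash
python3 - <<'E'
from h import *
todo([.5998,-.0424,.133])
a=look("side");b=look("scene")
f=lambda im,x,y:cv2.resize(im["frame"][y:y+150,x:x+130],(400,460),interpolation=cv2.INTER_CUBIC)
cv2.imwrite("pics/s3.png",np.hstack([f(a,280,110),f(b,220,150)]))
E
```

```text
tcp [ 0.6001 -0.0425  0.1892] xang 176.9 joints [-0.2   0.53  1.39  0.    1.23 -1.72] F [ 0.4 -0.2 -1.8] w 0.0251 t 4.35
dp to [0.5998, -0.0424, 0.133] [0.0003 0.     0.0562]
```

View pics/s3.png

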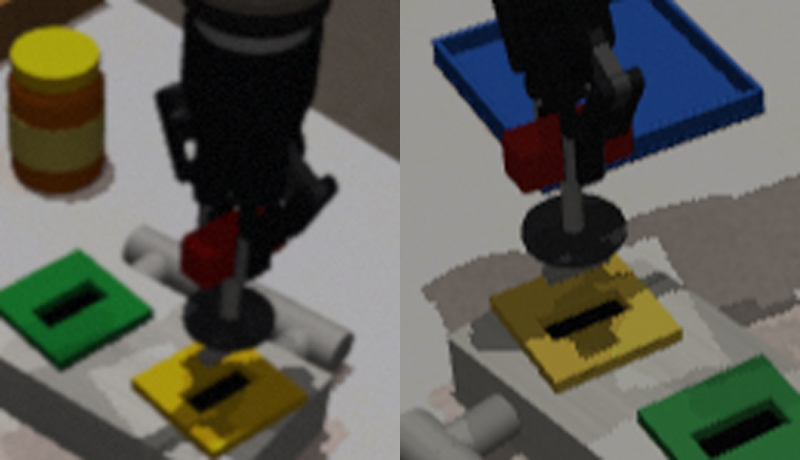

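Crop shows the puller upright, its key hanging over the yellow slot and parallel to it. Descending slowly.

{"name": "carry_out", "arguments": {
  "deltas": [
    {"dp": [0,0,0.01],"spin": 0,"jaw": -1},
    {"dp": [0,0,0.02],"spin": 0,"jaw": -1},
    {"dp": [0,0,0.028],"spin": 0,"jaw": -1},
    {"dp": [0,0,0.033],"spin": 0,"jaw": -1},
    {"dp": [0,0,0.033],"spin": 0,"jaw": -1}
  ]
}}

```text
clock: 4.95
position: [0.5995, -0.0433, 0.154]
ee_rot: [-0.086, -3.138, -0.001]
wrist_force: [-0.5, 0.8, -2.0]
grip_width: 0.0253
```

{"name": "carry_out", "arguments": {
  "deltas": [
    {"dp": [0,0,0.008],"spin": 0,"jaw": -1},
    {"dp": [0,0,0.016],"spin": 0,"jaw": -1},
    {"dp": [0,0,0.023],"spin": 0,"jaw": -1},
    {"dp": [0,0,0.023],"spin": 0,"jaw": -1},
    {"dp": [0,0,0.023],"spin": 0,"jaw": -1},
    {"dp": [0,0,0.023],"spin": 0,"jaw": -1}
  ]
}}

```text
clock: 5.55
position: [0.6003, -0.0434, 0.1326]
ee_rot: [0.086, 3.14, 0.0]
wrist_force: [-0.2, -0.5, -1.0]
grip_width: 0.0253
```

```bash
python3 - <<'E'
from h import *
todo([.5998,-.0424,.133])
a=look("side");b=look("scene")
f=lambda im,x,y:cv2.resize(im["frame"][y:y+150,x:x+130],(400,460),interpolation=cv2.INTER_CUBIC)
cv2.imwrite("pics/s4.png",np.hstack([f(a,280,130),f(b,220,170)]))
E
```

```text
tcp [ 0.6003 -0.0434  0.1326] xang 176.9 joints [-0.2   0.58  1.46  0.    1.1  -1.72] F [-0.2 -0.5 -1. ] w 0.0253 t 5.55
dp to [0.5998, -0.0424, 0.133] [ 0.0006  0.001  -0.0004]
```

View pics/s4.png

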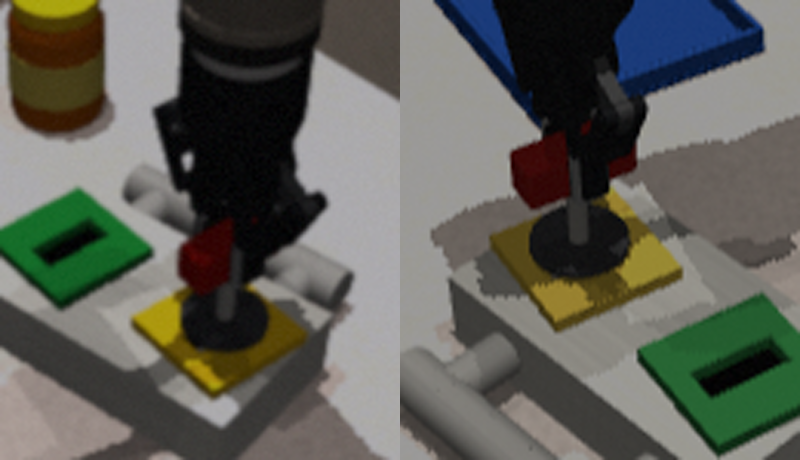

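The key is in: the collar sits just above the yellow cap and there is no contact force. Quarter turn now.

{"name": "carry_out", "arguments": {
  "deltas": [
    {"dp": [0,0,0],"spin": 0.14,"jaw": -1},
    {"dp": [0,0,0],"spin": 0.28,"jaw": -1},
    {"dp": [0,0,0],"spin": 0.42,"jaw": -1},
    {"dp": [0,0,0],"spin": 0.56,"jaw": -1},
    {"dp": [0,0,0],"spin": 0.7,"jaw": -1},
    {"dp": [0,0,0],"spin": 0.8,"jaw": -1}
  ]
}}

```text
clock: 6.25
position: [0.6002, -0.0434, 0.1326]
ee_rot: [1.309, 2.855, 0.0]
wrist_force: [-0.4, 0.7, -1.8]
grip_width: 0.0252
```

{"name": "carry_out", "arguments": {
  "deltas": [
    {"dp": [0,0,0],"spin": 0.14,"jaw": -1},
    {"dp": [0,0,0],"spin": 0.28,"jaw": -1},
    {"dp": [0,0,0],"spin": 0.42,"jaw": -1},
    {"dp": [0,0,0],"spin": 0.56,"jaw": -1},
    {"dp": [0,0,0],"spin": 0.7,"jaw": -1},
    {"dp": [0,0,0],"spin": 0.77,"jaw": -1},
    {"dp": [0,0,0],"spin": 0.77,"jaw": -1},
    {"dp": [0,0,0],"spin": 0.77,"jaw": -1}
  ]
}}

```text
clock: 7.05
position: [0.6002, -0.0433, 0.1325]
ee_rot: [2.278, 2.163, 0.001]
wrist_force: [-0.1, -0.7, -1.6]
grip_width: 0.025
```

```bash
python3 - <<'E'
from h import *
todo([.5998,-.0424,.133])
for n,s in(("side",(351,237)),("scene",(280,253))):
    im=look(n); print(rect(im,blob(im,"yellow",s,100,40),.065))
E
```

```text
tcp [ 0.6002 -0.0433  0.1325] xang 87.0 joints [-0.2   0.58  1.46  0.    1.1  -0.15] F [-0.1 -0.7 -1.6] w 0.025 t 7.05
dp to [0.5998, -0.0424, 0.133] [ 0.0009 -0.0004 -0.0005]
[596.3 -44.5  91.   90.2  86.9]
[601.3 -37.4  91.4  88.1  86.9]
```

{"name": "carry_out", "arguments": {
  "deltas": [
    {"dp": [0,0,-0.005],"spin": 0,"jaw": -1},
    {"dp": [0,0,-0.009],"spin": 0,"jaw": -1},
    {"dp": [0,0,-0.014],"spin": 0,"jaw": -1},
    {"dp": [0,0,-0.022],"spin": 0,"jaw": -1},
    {"dp": [0,0,-0.032],"spin": 0,"jaw": -1},
    {"dp": [0,0,-0.045],"spin": 0,"jaw": -1},
    {"dp": [0,0,-0.058],"spin": 0,"jaw": -1},
    {"dp": [0,0,-0.068],"spin": 0,"jaw": -1}
  ]
}}

```text
clock: 7.95
position: [0.6005, -0.0434, 0.2022]
ee_rot: [2.279, 2.16, 0.002]
wrist_force: [-0.8, -0.7, -5.0]
grip_width: 0.025
```

{"name": "carry_out", "arguments": {
  "deltas": [
    {"dp": [0,0,-0.01],"spin": 0,"jaw": -1},
    {"dp": [0,0,-0.01],"spin": 0,"jaw": -1},
    {"dp": [0,0,-0.01],"spin": 0,"jaw": -1},
    {"dp": [0,0,-0.01],"spin": 0,"jaw": -1}
  ]
}}

```text
clock: 8.35
position: [0.5997, -0.0433, 0.2096]
ee_rot: [-2.28, -2.16, 0.001]
wrist_force: [0.4, -0.4, -5.8]
grip_width: 0.0253
```

```bash
python3 - <<'E'
from h import *
a=look("side");b=look("scene")
for im,s in((a,(340,190)),(b,(270,200))):
    c=blob(im,"yellow",s,100,40); print(cv2.boundingRect(c),rect(im,c,.135))
f=lambda im,x,y:cv2.resize(im["frame"][y:y+150,x:x+130],(400,460),interpolation=cv2.INTER_CUBIC)
cv2.imwrite("pics/s5.png",np.hstack([f(a,280,100),f(b,220,140)]))
# tray: inner floor by rim planes, two heights
for im,s in((a,(387,390)),(b,(284,176))):
    c=blob(im,"blue",s,100,30); q=cv2.approxPolyDP(cv2.convexHull(c),8,True)[:,0]; print(q.tolist()); print(plane(im,q,.022).round(3).tolist())
todo([.434,-.297,.2])
E
```

```text
(324, 193, 59, 43) [596.4 -42.7  92.6  88.9  87.2]
(246, 203, 65, 47) [601.3 -37.9  93.2  89.1  87.6]
[[389, 323], [461, 394], [382, 465], [313, 375]]
[[0.526, -0.223], [0.513, -0.397], [0.331, -0.388], [0.35, -0.208]]
[[307, 149], [337, 186], [290, 203], [290, 175]]
[[0.341, -0.341], [0.366, -0.186], [0.481, -0.195], [0.428, -0.278]]
tcp [ 0.5997 -0.0433  0.2095] xang 86.9 joints [-0.2   0.51  1.36  0.    1.28 -0.15] F [ 0.4 -0.9 -5.8] w 0.0252 t 8.45
dp to [0.434, -0.297, 0.2] [-0.2623 -0.1518  0.0097]
```

View pics/s5.png

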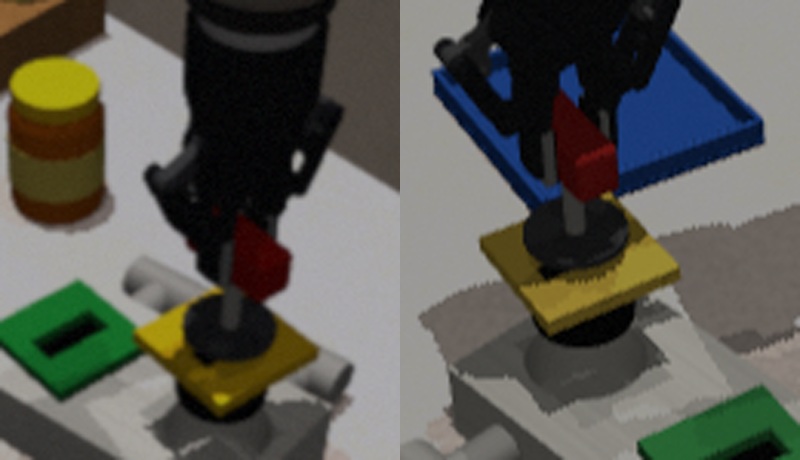

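Plug hangs level from the key, clear of the block and the green cap. Carrying it to the tray (centre about 0.433, -0.298).

{"name": "carry_out", "arguments": {
  "deltas": [
    {"dp": [-0.01,-0.006,0],"spin": 0,"jaw": -1},
    {"dp": [-0.027,-0.016,0],"spin": 0,"jaw": -1},
    {"dp": [-0.047,-0.027,0],"spin": 0,"jaw": -1},
    {"dp": [-0.067,-0.039,0],"spin": 0,"jaw": -1},
    {"dp": [-0.087,-0.05,0],"spin": 0,"jaw": -1},
    {"dp": [-0.107,-0.062,0],"spin": 0,"jaw": -1},
    {"dp": [-0.127,-0.073,0],"spin": 0,"jaw": -1},
    {"dp": [-0.147,-0.085,0],"spin": 0,"jaw": -1}
  ]
}}

```text
clock: 9.25
position: [0.5061, -0.1869, 0.2102]
ee_rot: [-2.281, -2.16, 0.0]
wrist_force: [-0.3, 0.1, -5.2]
grip_width: 0.025
```

{"name": "carry_out", "arguments": {
  "deltas": [
    {"dp": [-0.02,-0.012,0],"spin": 0,"jaw": -1},
    {"dp": [-0.04,-0.023,0],"spin": 0,"jaw": -1},
    {"dp": [-0.06,-0.035,0],"spin": 0,"jaw": -1},
    {"dp": [-0.08,-0.047,0],"spin": 0,"jaw": -1},
    {"dp": [-0.097,-0.057,0],"spin": 0,"jaw": -1},
    {"dp": [-0.109,-0.064,0],"spin": 0,"jaw": -1},
    {"dp": [-0.116,-0.068,0],"spin": 0,"jaw": -1},
    {"dp": [-0.116,-0.068,0],"spin": 0,"jaw": -1}
  ]
}}

```text
clock: 10.05
position: [0.4325, -0.2984, 0.2102]
ee_rot: [-2.282, -2.159, -0.0]
wrist_force: [0.9, 0.9, -5.9]
grip_width: 0.0252
```

```bash
python3 - <<'E'
from h import *
a=look("side");b=look("scene")
f=lambda im,x,y:cv2.resize(im["frame"][y:y+230,x:x+200],(400,460),interpolation=cv2.INTER_CUBIC)
cv2.imwrite("pics/s6.png",np.hstack([f(a,290,250),f(b,190,60)]))
todo([.433,-.298,.12])
E
```

```text
tcp [ 0.4332 -0.2973  0.2102] xang 86.9 joints [-0.75  0.37  1.58  0.    1.19 -0.69] F [ 0.6 -1.1 -5.1] w 0.0251 t 10.15
dp to [0.433, -0.298, 0.12] [-0.0008 -0.0002  0.0902]
```

View pics/s6.png

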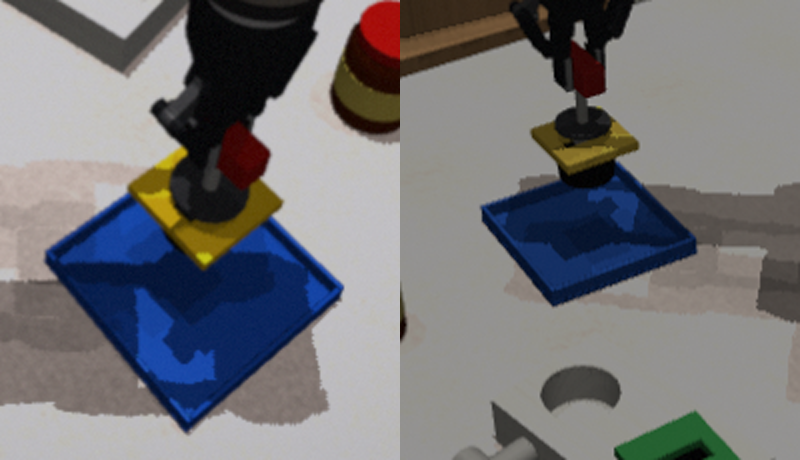

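Plug over the tray's middle, upright. Lowering in stages.

{"name": "carry_out", "arguments": {
  "deltas": [
    {"dp": [0,0,0.015],"spin": 0,"jaw": -1},
    {"dp": [0,0,0.035],"spin": 0,"jaw": -1},
    {"dp": [0,0,0.052],"spin": 0,"jaw": -1},
    {"dp": [0,0,0.066],"spin": 0,"jaw": -1},
    {"dp": [0,0,0.075],"spin": 0,"jaw": -1},
    {"dp": [0,0,0.075],"spin": 0,"jaw": -1}
  ]
}}

```text
clock: 10.75
position: [0.433, -0.2967, 0.1342]
ee_rot: [-2.278, -2.16, -0.0]
wrist_force: [0.2, 0.4, -5.3]
grip_width: 0.0254
```

{"name": "carry_out", "arguments": {
  "deltas": [
    {"dp": [0,0,0.004],"spin": 0,"jaw": -1},
    {"dp": [0,0,0.008],"spin": 0,"jaw": -1},
    {"dp": [0,0,0.012],"spin": 0,"jaw": -1},
    {"dp": [0,0,0.015],"spin": 0,"jaw": -1},
    {"dp": [0,0,0.015],"spin": 0,"jaw": -1},
    {"dp": [0,0,0.015],"spin": 0,"jaw": -1}
  ]
}}

```text
clock: 11.35
position: [0.4332, -0.2979, 0.1206]
ee_rot: [2.28, 2.16, 0.0]
wrist_force: [-0.5, -0.1, -1.0]
grip_width: 0.0253
```

{"name": "carry_out", "arguments": {
  "deltas": [
    {"dp": [0,0,0.001],"spin": 0,"jaw": -1},
    {"dp": [0,0,0.002],"spin": 0,"jaw": -1},
    {"dp": [0,0,0.002],"spin": 0,"jaw": -1}
  ]
}}

```text
clock: 11.65
position: [0.4331, -0.2977, 0.1182]
ee_rot: [-2.281, -2.161, -0.0]
wrist_force: [0.6, 0.2, -1.8]
grip_width: 0.0252
```

{"name": "carry_out", "arguments": {
  "deltas": [
    {"dp": [0,0,0.001],"spin": 0,"jaw": -1},
    {"dp": [0,0,0.002],"spin": 0,"jaw": -1},
    {"dp": [0,0,0.002],"spin": 0,"jaw": -1}
  ]
}}

```text
clock: 11.95
position: [0.4331, -0.2977, 0.1162]
ee_rot: [-2.281, -2.161, -0.0]
wrist_force: [-0.0, 1.1, -1.7]
grip_width: 0.0256
```

{"name": "carry_out", "arguments": {
  "deltas": [
    {"dp": [0,0,0.001],"spin": 0,"jaw": -1},
    {"dp": [0,0,0.0015],"spin": 0,"jaw": -1},
    {"dp": [0,0,0.0015],"spin": 0,"jaw": -1}
  ]
}}

```text
clock: 12.25
position: [0.4334, -0.2979, 0.1159]
ee_rot: [2.28, 2.16, 0.0]
wrist_force: [-2.0, 2.7, 7.2]
grip_width: 0.0254
```

Collar now rests on the cap (+7 N). Releasing slowly, then retreating up.

{"name": "carry_out", "arguments": {
  "deltas": [
    {"dp": [0,0,0],"spin": 0,"jaw": -0.2},
    {"dp": [0,0,0],"spin": 0,"jaw": 0},
    {"dp": [0,0,0],"spin": 0,"jaw": 0.3},
    {"dp": [0,0,0],"spin": 0,"jaw": 0.6},
    {"dp": [0,0,0],"spin": 0,"jaw": 0.6},
    {"dp": [0,0,0],"spin": 0,"jaw": 0.6},
    {"dp": [0,0,0],"spin": 0,"jaw": 0.6}
  ]
}}

```text
clock: 12.95
position: [0.4331, -0.2977, 0.1147]
ee_rot: [-2.28, -2.161, -0.0]
wrist_force: [-0.0, -0.1, -0.5]
grip_width: 0.0685
```

{"name": "carry_out", "arguments": {
  "deltas": [
    {"dp": [0,0,-0.01],"spin": 0,"jaw": 0.6},
    {"dp": [0,0,-0.03],"spin": 0,"jaw": 0.6},
    {"dp": [0,0,-0.06],"spin": 0,"jaw": 0.6},
    {"dp": [0,0,-0.1],"spin": 0,"jaw": 0.6},
    {"dp": [0,0,-0.14],"spin": 0,"jaw": 0.6},
    {"dp": [0,0,-0.14],"spin": 0,"jaw": 0.6},
    {"dp": [0,0,-0.14],"spin": 0,"jaw": 0.6}
  ]
}}

```text
clock: 13.65
position: [0.4333, -0.2978, 0.2562]
ee_rot: [2.279, 2.159, 0.0]
wrist_force: [-0.4, -0.2, -0.6]
grip_width: 0.068
```

```bash
python3 - <<'E'
from h import *
a=look("side");b=look("scene")
f=lambda im,x,y:cv2.resize(im["frame"][y:y+230,x:x+200],(400,460),interpolation=cv2.INTER_CUBIC)
cv2.imwrite("pics/s7.png",np.hstack([f(a,290,250),f(b,190,60)]))
print(rect(a,blob(a,"yellow",(388,365),100,40),.051),rect(a,blob(a,"red",(390,340),100,20),.117),rect(a,blob(a,"green",(303,210),100,40),.065))
todo([.433,-.298,.12])
E
```

```text
[ 431.4 -296.7   85.9   86.7   86.9] [ 432.8 -297.8   77.3   36.8   86. ] [574.4  82.9  87.8  85.8  87.9]
tcp [ 0.4326 -0.2973  0.254 ] xang 86.9 joints [-0.75  0.34  1.51  0.    1.3  -0.69] F [-0.8 -0.4 -0.8] w 0.0683 t 13.75
dp to [0.433, -0.298, 0.12] [-0.0009  0.0006  0.134 ]
```

View pics/s7.png

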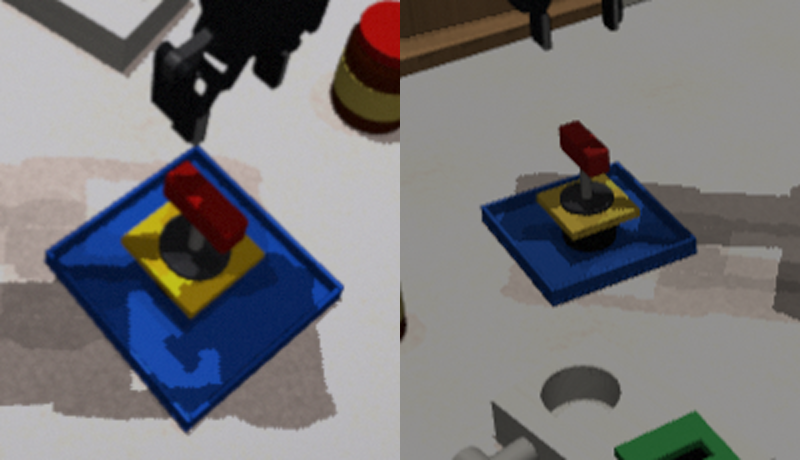

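Plug and puller stand upright near the tray's middle, the handle turned across the slot, and the gripper is clear. Handing in.

```bash
python3 -c "
from plant import r
print(r.sign_off())"
```

```text
the job is handed in; nothing more can be done
None
```

I pulled the yellow plug with the red-handled puller and set it down standing in the blue tray. I let go only then, and handed the job in at about 13.8 s of the 59 s allowed. `sign_off` gives no verdict, so these are my own last checks:

- **Plug:** it is upright at about (0.431, -0.297), within a few mm of my estimate of the tray's centre. That estimate is good to about 1 cm, because the two cameras disagreed by that much; the tolerance is 65 mm.
- **Puller:** it is upright with its collar on the cap. The handle was turned about 90° across the slot.
- **Green plug:** it reads within about 1 mm of its starting position.
- **Gripper:** it is open, about 14 cm above the puller and touching nothing; the wrist force reads about zero.

No check failed. The highest wrist force I read was about 8 N, with readings taken only at the end of each move. I viewed 9 pictures.

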